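Seal a tube rack with the hand roller

ROBOT

A 6-joint arm with a two-finger parallel gripper is mounted at the origin on the work surface. World frame = base frame: x ahead of the robot, y to its left, z up, the work surface at z = 0. Lengths are in m, angles in rad, forces in N, time in s.
With the tool pointing down it reaches from about 0.225 to 0.875 m from the base axis. Payload 3.4 kg.
Tool frame: the origin (TCP) lies midway between the tips of the shut fingers; the grasp point (between the pads) lies 19 mm behind it (manip.grasp_offset is the distance from the TCP to the grasp point, in m); x points along the fingers, y is the direction in which the jaws open and shut, and the axes are right-handed (so a half turn about x gives the same grasp; the last joint's range is limited). The gripper opens to 85 mm and grips with 20 to 120 N. Pads are 22 mm wide; open, the fingers measure 114 mm over their backs; the gripper's body (76 mm by 85 mm) begins 54 mm behind the grasp point. The pads swing forward as they close: fully open they stand 13 mm farther back than shut.
Start: joints at [-1.453, 0.276, 1.505, -0, 1.361, -0.121], TCP at [0.136, -0.559, 0.231] pointing down, gripper open.
Joint ranges: [-2.89, 2.89], [-0.75, 2.08], [0.22, 2.7], [-1.18, 4.32], [0.11, 2.71], [-2.7, 2.7]. Speed limits (rad/s): [2.57, 2.57, 3.14, 3.14, 3.14, 3.14].

INTERFACE

Orientations are given as a unit quaternion [w, x, y, z].
In Python, from rig import manip gives the robot as it stands.
- The arm moves only by the shell command python3 -m creep 'ROWS' [OPENING] [FORCE]. ROWS is a JSON object of lists of equal length, an entry for each row: "delta_pos": the shift along the tool's x, y, z in cm, a list of three; "dr": the turn, a rotation vector about the tool's x, y, z in rad, a list of three. In form: {"delta_pos": [[dx, dy, dz], ...], "dr": [[rx, ry, rz], ...]}. A call has 1 to 10 rows; each row is the pose to reach, as a shift and turn from the pose commanded when the call began, along the tool's axes at that moment; what a row does not reach only later rows make up. A row lasts 1/10 s, in which the tool goes at most 50 mm and 8.59 degrees, less where a joint would pass 70% of its speed; a pose out of reach is approached as far as the arm can. A call with a gripper value outside its range is refused whole. OPENING is the opening, from -1 (shut) to 1 (fully open), set as the call begins (- or left out, the last holds). The fingers move at their own pace and stop on an object; FORCE is the grip in N (left out, the last holds). Time passes only in rows, so rows that repeat a pose let the fingers close. It gives the time, the measured TCP pose, the force and the opening at its end, in the units of the state.
- manip.get_state(): the state, without advancing time (a new reading comes with each control period).
- manip.get_image(name): name is "side" or "top" or "wrist"; returns a dict with "pixels" (480x640x3 uint8, blue, green, red), "depth" (480x640 float32, m along the optical axis (not along the pixel's ray), 0 where there is no reading), "intrinsics" (3x3 intrinsics, pixels), "rvec" (rotation vector, rad) and "tvec" (3), from world to camera coordinates, as OpenCV has them. Camera axes: x right, y down, z forward; pixel columns grow to the right and rows downward; lengths in m; the calibration is good to about 2 mm. A picture is of the moment at which its call begins.
- manip.sign_off(): hands the job in, once; it reports no verdict.
The state is a dict: "clock": time; "qpos": joint angles; "qd": joint speeds; "effort": joint torques, N m; "position": TCP position; "ee_rot": TCP orientation; "contact_force": force on the tool from outside, world axes, zero at the start; "moment": the same for the moment, N m; "width": finger opening in m.
Only numpy, scipy, OpenCV 4.12 (cv2) and the standard library are available. Lean on these libraries where they do the work, as an engineer would, in place of code of your own. Each camera call takes 0.05 s, during which the arm holds its last target. There are 200 camera calls.

TASK

Take the hand roller from its dock and roll all twelve rows of tube caps fully home, from one end of the rack to the other in one unbroken pass: slowly, with a steady press of 15 to 20 newtons and never more than 35, the drum not lifted off the caps until the last row is down, and only the roller touching the rack. Then stand the roller back in its dock and let go, leaving the bottle, jar and beaker where they are.

Things in the scene. Friction and masses are not known exactly. Their poses are not given: they have to be found in the camera images.
- handle (a point): Centre of the grip bar of the loose hand roller. The bar is black plastic, 92 mm long (y), 26 mm thick (x) and 32 mm high (z), clear all round; its underside is 10 mm above an aluminium cover (42 x 100 mm) on two 10 mm stems. z is up, y runs along the drum's axle, x is the way the roller rolls (either way). The lowest line of the drum is 66 mm below this point. The whole tool is 82 mm high and weighs about 0.4 kg.
- axle (a point): Middle of the axle of the same hand roller, 51 mm straight below the centre of the grip bar. The smooth steel drum on it, 30 mm in diameter and 91 mm long, turns freely and stands 12 mm out below the cover's long sides. Axes as for the handle.
- roller: The hand roller as a whole (loose): grip bar, cover and drum. Origin at the lowest line of the drum, 66 mm below the centre of the grip bar.
- dock_seat (a point): Where the middle of the roller's axle is when the roller stands in its dock, 24 mm above the bench. The dock is a grey plastic tray fixed to the bench, 66 x 126 mm, rim 30 mm high; inside, two rails carry the long lower edges of the roller's cover (rail tops 21 mm above the bench) and the drum hangs free between them. y of the dock runs along the roller's axle; the roller has 5 mm of play each way along x and about 6 mm along y, and either end may face either way.
- rack: Grey tube rack, 128 mm long (x) by 86 mm wide (y), in a fixed aluminium nest (190 x 132 mm, four corner posts 46 mm high). Origin at the centre of its underside, 26 mm above the bench; z up. 96 tubes in 12 cross rows 9 mm apart. It rests on a sponge cushion and springs back: pressed at the middle it sinks 0.4 mm per 10 N; at an end row, where it also rocks, 2 to 4.4 mm per 10 N, rarely alike at both ends.
- rack_top (a point): Point of the rack over its centre at the height of the tops of caps fully home, 52.5 mm above the rack's origin; x along its length. Pressed with 18 N on an end row, the rack's top leans 4 to 6 mm outwards, towards that end, so set the drum down about 8 mm outside the end row's unpressed place, or two rows share the load and the first stays up. The rim runs on 14 mm past the end rows, 6.5 mm below the tops of caps at home.
- row1 (a joint): How far cap row 1 of 12 stands above home, in m: 0 fully home, at most 0.0045. A white strip of eight caps, 79 mm (y) by 8 mm (x), its middle at x = -49.5 mm in the rack's frame; it moves along the rack's z, goes down only when pressed with 5 to 10 N and stays where it is left. The drum bears on one row and partly on the next.
- row2 (a joint): How far cap row 2 of 12 stands above home, in m: 0 fully home, at most 0.0045. A white strip of eight caps, 79 mm (y) by 8 mm (x), its middle at x = -40.5 mm in the rack's frame; it moves along the rack's z, goes down only when pressed with 5 to 10 N and stays where it is left. The drum bears on one row and partly on the next.
- row3 (a joint): How far cap row 3 of 12 stands above home, in m: 0 fully home, at most 0.0045. A white strip of eight caps, 79 mm (y) by 8 mm (x), its middle at x = -31.5 mm in the rack's frame; it moves along the rack's z, goes down only when pressed with 5 to 10 N and stays where it is left. The drum bears on one row and partly on the next.
- row4 (a joint): How far cap row 4 of 12 stands above home, in m: 0 fully home, at most 0.0045. A white strip of eight caps, 79 mm (y) by 8 mm (x), its middle at x = -22.5 mm in the rack's frame; it moves along the rack's z, goes down only when pressed with 5 to 10 N and stays where it is left. The drum bears on one row and partly on the next.
- row5 (a joint): How far cap row 5 of 12 stands above home, in m: 0 fully home, at most 0.0045. A white strip of eight caps, 79 mm (y) by 8 mm (x), its middle at x = -13.5 mm in the rack's frame; it moves along the rack's z, goes down only when pressed with 5 to 10 N and stays where it is left. The drum bears on one row and partly on the next.
- row6 (a joint): How far cap row 6 of 12 stands above home, in m: 0 fully home, at most 0.0045. A white strip of eight caps, 79 mm (y) by 8 mm (x), its middle at x = -4.5 mm in the rack's frame; it moves along the rack's z, goes down only when pressed with 5 to 10 N and stays where it is left. The drum bears on one row and partly on the next.
- row7 (a joint): How far cap row 7 of 12 stands above home, in m: 0 fully home, at most 0.0045. A white strip of eight caps, 79 mm (y) by 8 mm (x), its middle at x = +4.5 mm in the rack's frame; it moves along the rack's z, goes down only when pressed with 5 to 10 N and stays where it is left. The drum bears on one row and partly on the next.
- row8 (a joint): How far cap row 8 of 12 stands above home, in m: 0 fully home, at most 0.0045. A white strip of eight caps, 79 mm (y) by 8 mm (x), its middle at x = +13.5 mm in the rack's frame; it moves along the rack's z, goes down only when pressed with 5 to 10 N and stays where it is left. The drum bears on one row and partly on the next.
- row9 (a joint): How far cap row 9 of 12 stands above home, in m: 0 fully home, at most 0.0045. A white strip of eight caps, 79 mm (y) by 8 mm (x), its middle at x = +22.5 mm in the rack's frame; it moves along the rack's z, goes down only when pressed with 5 to 10 N and stays where it is left. The drum bears on one row and partly on the next.
- row10 (a joint): How far cap row 10 of 12 stands above home, in m: 0 fully home, at most 0.0045. A white strip of eight caps, 79 mm (y) by 8 mm (x), its middle at x = +31.5 mm in the rack's frame; it moves along the rack's z, goes down only when pressed with 5 to 10 N and stays where it is left. The drum bears on one row and partly on the next.
- row11 (a joint): How far cap row 11 of 12 stands above home, in m: 0 fully home, at most 0.0045. A white strip of eight caps, 79 mm (y) by 8 mm (x), its middle at x = +40.5 mm in the rack's frame; it moves along the rack's z, goes down only when pressed with 5 to 10 N and stays where it is left. The drum bears on one row and partly on the next.
- row12 (a joint): How far cap row 12 of 12 stands above home, in m: 0 fully home, at most 0.0045. A white strip of eight caps, 79 mm (y) by 8 mm (x), its middle at x = +49.5 mm in the rack's frame; it moves along the rack's z, goes down only when pressed with 5 to 10 N and stays where it is left. The drum bears on one row and partly on the next.
- reagent: Bystander: glass reagent bottle with white cap, 68 mm in diameter, 135 mm high; origin at the centre of its underside.
- beaker: Bystander: glass beaker, 80 mm in diameter, 95 mm high; origin at the centre of its underside.
- jar: Bystander: white jar, 68 mm in diameter, 85 mm high; origin at the centre of its underside.
There are look-alikes about, which are no part of the job. What is shaped like the roller but red is not meant.

How it is judged:
By the outcome, as a careful person would: the job done as asked, in the order asked, and still so for the second after the job is handed in, with the robot touching nothing.
It also fails if it takes over 72 s, if anything falls off the work surface, if the arm or the gripper's body presses on something with over 40 N, if the wrist force passes 120 N, or if a joint passes its speed limit or range.

## Working session

There is one attempt and no reset: what is moved stays moved. The work goes in short steps, Python scripts to look and compute and a shell command to move; the robot and the scene stay as the last step left them, time stands still between calls to the robot, and variables do not carry over. Pictures are saved under pics/ and viewed, about 8 in all and at most 12, crops included, and the job is handed in when it is done.

```bash
ls; mkdir -p pics; cat > h.py <<'E'
import numpy as np, cv2
from rig import manip
def grab(n):
    im=manip.get_image(n); return im
def world(im):
    K=np.array(im["intrinsics"]);R=cv2.Rodrigues(np.array(im["rvec"],float))[0];t=np.array(im["tvec"],float).ravel()
    d=im["depth"];v,u=np.mgrid[0:480,0:640]
    p=np.stack([(u-K[0,2])/K[0,0]*d,(v-K[1,2])/K[1,1]*d,d],-1)
    return (p-t)@R
def save(n,im): cv2.imwrite("pics/"+n,im)
E
python3 - <<'E'
from h import *
s=manip.get_state();print({k:np.round(v,4).tolist() for k,v in s.items()}, manip.grasp_offset)
for n in("top","side"):
    im=grab(n);np.savez(f"{n}0.npz",**im);save(f"{n}0.png",im["pixels"])
    R=cv2.Rodrigues(np.array(im["rvec"],float))[0];print(n,im["intrinsics"],-R.T@np.ravel(im["tvec"]))
E
```

```text
pics
{'clock': 0.0, 'qpos': [-1.453, 0.2766, 1.5061, -0.0, 1.3607, -0.121], 'qd': [0.0031, -0.0002, -0.0014, 0.0012, -0.0007, -0.0009], 'effort': [0.0013, -41.6767, -24.5802, -0.0001, 0.0112, 0.0], 'position': [0.1359, -0.5582, 0.2304], 'ee_rot': [-0.0836, -0.7021, -0.0849, 0.7021], 'contact_force': [-0.0297, 0.0453, 0.6846], 'moment': [0.0398, -0.0109, -0.0325], 'width': 0.0857} 0.0187
top [[527.24760352   0.         316.25206116]
 [  0.         527.24760352 238.40533121]
 [  0.           0.           1.        ]] [0.32404798 0.00228828 1.19855042]
side [[483.17563354   0.         315.07892965]
 [  0.         483.17563354 234.82631462]
 [  0.           0.           1.        ]] [0.14966667 0.77334032 0.65450389]
```

View pics/top0.png

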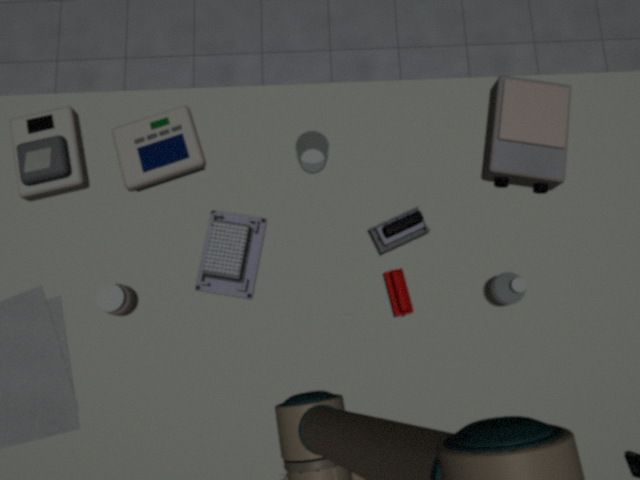

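View pics/side0.png

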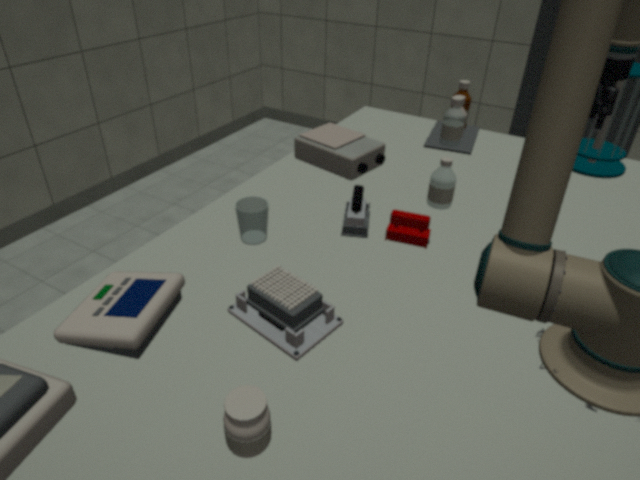

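Top view: the rack in its nest is at about (228,250). There are two roller-shaped things: a black-bar roller in a grey tray at (399,230), and a red one at (398,292). The black one fits, because the red is excluded. The beaker is at (312,152), the jar at (117,299) and the bottle at (508,288). Next I'll measure and confirm with a crop.

```bash
cat > m.py <<'E'
from h import *
def rect(pts):
    (c,(w,h),a)=cv2.minAreaRect((pts*1000).astype(np.float32))
    b=cv2.boxPoints((c,(w,h),a)); e=[b[1]-b[0],b[2]-b[1]]; l=max(e,key=np.linalg.norm)
    return np.round(c,1),round(w,1),round(h,1),round(np.degrees(np.arctan2(l[1],l[0]))%180,1)
def ray(im,uv,z):
    K=np.array(im["intrinsics"]);R=cv2.Rodrigues(np.array(im["rvec"],float))[0];t=np.array(im["tvec"],float).ravel()
    d=np.c_[(uv[:,0]-K[0,2])/K[0,0],(uv[:,1]-K[1,2])/K[1,1],np.ones(len(uv))]@R
    o=-R.T@t
    return (o+d*((z-o[2])/d[:,2])[:,None])[:,:2]
def blob(mask,uv):
    n,l=cv2.connectedComponents(mask.astype(np.uint8));ls=np.unique(l[uv[1]-5:uv[1]+6,uv[0]-5:uv[0]+6]);ls=ls[ls>0]
    v,u=np.nonzero(np.isin(l,ls));return np.c_[u,v].astype(float)
E
python3 - <<'E'
from m import *
im=dict(np.load("top0.npz"));px=im["pixels"];W=world(im);Z=W[...,2];g=px.max(2)
print("bench",np.median(Z[330:380,300:360]))
sub=lambda a,r:a[r[0]:r[1],r[2]:r[3]]
def m(cond,r):
    k=np.zeros((480,640),bool);k[r[0]:r[1],r[2]:r[3]]=1;return cond&k
D=(195,260,355,445);R=(200,305,185,275)
bar=m((g<50)&(Z>.055),D);p=W[bar];print("bar depth",np.median(p[:,2]),rect(p[:,:2]),bar.sum())
v,u=np.nonzero(bar);uv=np.c_[u,v].astype(float);print("bar ray z=.091",rect(ray(im,uv,.091)))
dk=m((Z>.015)&(Z<.045),D);print("dock",rect(W[dk][:,:2]),np.median(W[dk][:,2]))
caps=m((Z>.07),R);p=W[caps];print("caps",rect(p[:,:2]),np.percentile(p[:,2],[5,50,95]))
v,u=np.nonzero(caps);print(rect(ray(im,np.c_[u,v].astype(float),.082)))
nest=m((Z>.006),R);print("nest",rect(W[nest][:,:2]),np.percentile(W[nest][:,2],[5,20]))
for n,r in dict(beak=(120,180,285,335),jar=(275,325,90,145),bot=(265,315,480,535),red=(260,325,378,420)).items():
    k=m(Z>.02,r);print(n,rect(W[k][:,:2]),W[k][:,2].max())
a=cv2.resize(px[190:325,355:445],None,fx=5,fy=4.4,interpolation=2)
b=cv2.resize(px[200:305,185:275],None,fx=3.8,fy=5.6,interpolation=2)[:594]
o=np.zeros((594,792,3),np.uint8);o[:,:450]=a;o[:b.shape[0],450:450+b.shape[1]]=b
save("crop1.png",cv2.convertScaleAbs(o,alpha=1.6))
E
```

```text
bench 0.0005289696618094673
bar depth 0.09056609421782302 (array([477.9, -96.7]), 55.8, 361.6, np.float32(138.5)) 504
bar ray z=.091 (array([ 579.7, -186.9]), 26.7, 91.3, np.float32(112.4))
dock (array([ 581.1, -189.2]), 62.6, 125.1, np.float32(112.4)) 0.029530053007000463
caps (array([449.6, 145.7]), 356.1, 135.8, np.float32(27.9)) [0.07114762 0.08112406 0.08671173]
(array([538.6, 185.6]), 228.4, 187.1, np.float32(0.6))
nest (array([486.9, 173.9]), 410.6, 235.3, np.float32(16.7)) [0.00959933 0.01243157]
beak (array([563.8,   9.2]), 75.6, 478.5, np.float32(177.6)) 1.1985504241479346
jar (array([374.9, 240.8]), 483.1, 67.7, np.float32(70.0)) 1.1985504241479346
bot (array([ 371.7, -218.1]), 67.6, 448.1, np.float32(108.5)) 1.1985504241479346
red (array([410.2, -91.2]), 104.1, 232.0, np.float32(108.5)) 1.1985504241479346
```

View pics/crop1.png

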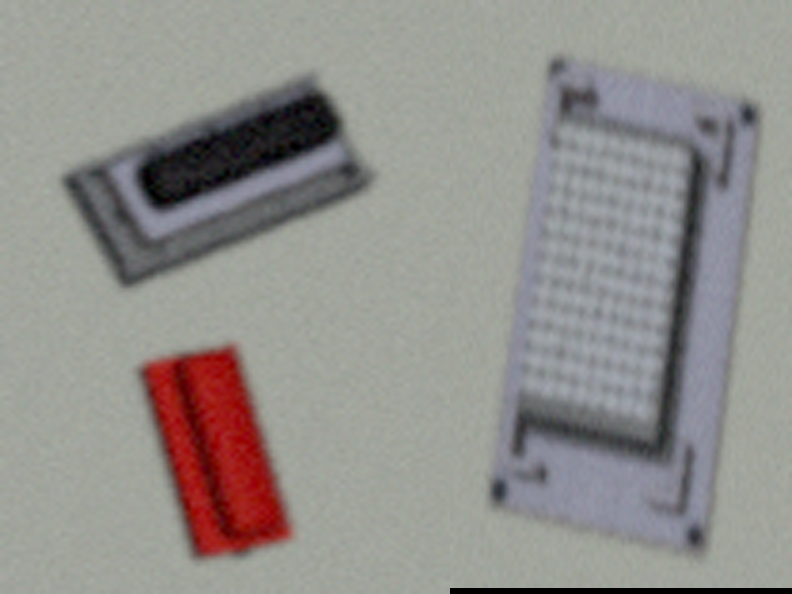

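The crop confirms it: the black grip bar on an aluminium cover in the grey tray is the roller (measured 26.7 x 91 mm, top at 91 mm), and the red piece is the decoy. I'll refilter the rack numbers, dropping pixels with no depth.

```bash
python3 - <<'E'
from m import *
im=dict(np.load("top0.npz"));px=im["pixels"];W=world(im);Z=W[...,2];g=px.max(2);ok=im["depth"]>.3
def m(cond,r):
    k=np.zeros((480,640),bool);k[r[0]:r[1],r[2]:r[3]]=1;return cond&k&ok
R=(200,305,185,275)
caps=m((Z>.0755)&(Z<.1),R);p=W[caps];print("caps",rect(p[:,:2]),np.percentile(p[:,2],[1,5,50,95,99]))
v,u=np.nonzero(caps);print("ray",rect(ray(im,np.c_[u,v].astype(float),.081)))
al=m((Z>.068)&(Z<.1),R);print("rack body",rect(W[al][:,:2]))
nest=m((Z>.006)&(Z<.1),R);print("nest",rect(W[nest][:,:2]),np.percentile(W[nest][:,2],[5,20]))
# cap height along the rack
c,_,_,a=rect(p[:,:2]);ax=np.array([np.cos(np.radians(a)),np.sin(np.radians(a))]);s=(p[:,:2]*1000-c)@ax
print("along",ax,[(x,round(float(np.median(p[abs(s-x)<4.5,2]))*1000,1)) for x in range(-50,55,9)])
D=(195,260,355,445)
dk=m((Z>.015)&(Z<.1),D);print("dock+roller",rect(W[dk][:,:2]))
for n,r in dict(beak=(120,180,285,335),jar=(275,325,90,145),bot=(265,315,480,535),red=(260,325,378,420)).items():
    k=m((Z>.02)&(Z<.2),r);print(n,rect(W[k][:,:2]),W[k][:,2].max())
s=manip.get_state();from scipy.spatial.transform import Rotation as Ro
q=s["ee_rot"];print(Ro.from_quat([q[1],q[2],q[3],q[0]]).as_matrix().round(3))
E
```

```text
caps (array([543. , 195.5]), 80.3, 119.9, np.float32(167.9)) [0.07575315 0.07681567 0.08222773 0.08626807 0.08787115]
ray (array([542.1, 195.2]), 81.0, 119.4, np.float32(168.1))
rack body (array([544.2, 195.9]), 81.8, 123.2, np.float32(168.6))
nest (array([551.3, 199.9]), 201.7, 243.2, np.float32(176.4)) [0.00957415 0.01241728]
along [-0.9777832   0.20961861] [(-50, 83.2), (-41, 82.2), (-32, 81.3), (-23, 82.3), (-14, 82.0), (-5, 82.3), (4, 81.9), (13, 82.0), (22, 83.5), (31, 82.6), (40, 82.5), (49, 82.2)]
dock+roller (array([ 581.1, -189.2]), 62.6, 125.1, np.float32(112.4))
beak (array([7.632e+02, 7.000e-01]), 75.6, 79.4, np.float32(178.1)) 0.10230296982054757
jar (array([446.3, 437.2]), 64.5, 64.4, np.float32(39.1)) 0.09188938184933364
bot (array([ 432.7, -400.5]), 67.7, 61.5, np.float32(15.8)) 0.140486913527877
red (array([ 437.4, -176.7]), 102.7, 43.7, np.float32(11.2)) 0.08839900943796114
[[-0.     0.237 -0.972]
 [ 0.002 -0.972 -0.237]
 [-1.    -0.002 -0.   ]]
```

Everything I measured agrees with the given sizes:

| Item | Measured |
|---|---|
| Bar centre | (0.580, -0.187) |
| Bar direction (roller y) | 112.4° |
| Rack centre | about (0.543, 0.195) |
| Rack long axis | about 168.5° |

I'll move above the roller and turn the jaws across the bar.

```bash
python3 -m creep '{"delta_pos":[[0,-25.6,-52],[0,-25.6,-52],[0,-25.6,-52],[0,-25.6,-52],[0,-25.6,-52],[0,-25.6,-52],[0,-25.6,-52],[0,-25.6,-52],[0,-25.6,-52],[0,-25.6,-52]],"dr":[[-1.723,0,0],[-1.723,0,0],[-1.723,0,0],[-1.723,0,0],[-1.723,0,0],[-1.723,0,0],[-1.723,0,0],[-1.723,0,0],[-1.723,0,0],[-1.723,0,0]]}' 1 60
cat >> h.py <<'E'
from scipy.spatial.transform import Rotation as Ro
def pose():
    s=manip.get_state();q=s["ee_rot"];return np.array(s["position"]),Ro.from_quat([q[1],q[2],q[3],q[0]]),s
def togo(xyz,yaw):
    "shift (cm, tool axes) and turn to put the TCP at xyz, pointing down, tool y along yaw (deg)"
    p,R,s=pose();a=np.radians(yaw);y=np.array([np.cos(a),np.sin(a),0]);x=np.array([0,0,-1.])
    T=Ro.from_matrix(np.c_[x,y,np.cross(x,y)])
    print("t",s["clock"],"p",p.round(4),"go cm",(R.inv().apply(np.array(xyz)-p)*100).round(2),"dr",(R.inv()*T).as_rotvec().round(4),"F",np.round(s["contact_force"],2))
E
python3 -c "
from h import *
togo([.5797,-.1869,.2],22.4)"
```

```text
clock: 1.1
position: [0.5208, -0.2363, 0.231]
ee_rot: [0.542, 0.454, 0.542, -0.455]
contact_force: [0.3, -0.7, -0.7]
width: 0.0859
t 1.1 p [ 0.5208 -0.2363  0.231 ] go cm [ 3.1   6.66 -3.84] dr [-2.166e-01 -1.000e-04  5.000e-04] F [ 0.31 -0.71 -0.74]
```

```bash
python3 -m creep '{"delta_pos":[[1.5,3.3,-1.9],[3,6.7,-3.8],[3,6.7,-3.8],[3,6.7,-3.8],[3,6.7,-3.8]],"dr":[[-0.12,0,0],[-0.217,0,0],[-0.217,0,0],[-0.217,0,0],[-0.217,0,0]]}'
python3 - <<'E'
from m import *
togo([.5797,-.1869,.07],22.4)
im=grab("wrist");np.savez("w1.npz",**im);px=im["pixels"];save("w1.png",px);W=world(im);Z=W[...,2];ok=im["depth"]>.05
k=(Z>.083)&(Z<.1)&ok&(px.max(2)<60)
if k.sum()>50:
    p=W[k];print("bar",rect(p[:,:2]),np.median(p[:,2]),k.sum())
    v,u=np.nonzero(k);print(rect(ray(im,np.c_[u,v].astype(float),.091)))
d=(Z>.02)&(Z<.04)&ok&(px.max(2)<200);print("dock",rect(W[d][:,:2]))
E
```

```text
clock: 1.6
position: [0.5787, -0.19, 0.2014]
ee_rot: [0.586, 0.395, 0.586, -0.396]
contact_force: [0.1, -0.3, -0.5]
width: 0.0853
t 1.6 p [ 0.5787 -0.19    0.2014] go cm [13.14  0.22 -0.26] dr [-0.007   0.0003  0.0008] F [ 0.12 -0.28 -0.45]
bar (array([ 526.2, -288.4]), 295.6, 82.1, np.float32(59.6)) 0.09038001270051121 5184
(array([ 523.7, -292.1]), 305.2, 81.4, np.float32(59.9))
dock (array([ 577.8, -190.2]), 422.5, 381.0, np.float32(88.9))
```

View pics/w1.png

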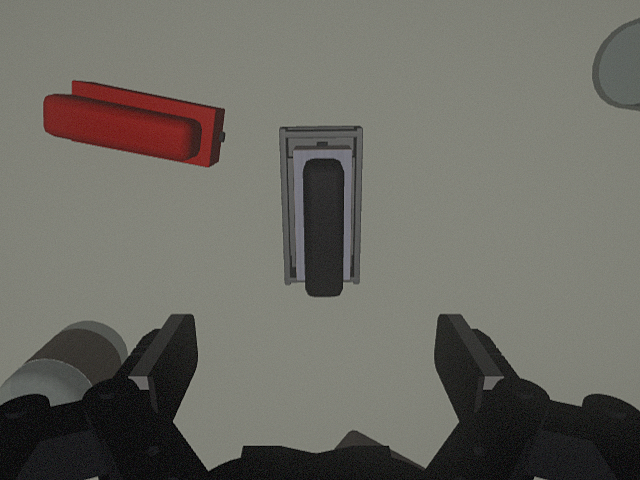

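The wrist view shows the black bar at (323,225) in its dock, aligned with the image vertical between the fingers. I'll redo the measurement with only those pixels.

```bash
python3 - <<'E'
from m import *
im=dict(np.load("w1.npz"));px=im["pixels"];W=world(im);Z=W[...,2];ok=im["depth"]>.05
k=np.zeros((480,640),bool);k[110:305,270:375]=1;k&=ok
b=k&(Z>.082)&(Z<.1)&(px.max(2)<75);print("bar",rect(W[b][:,:2]),np.median(W[b][:,2]))
v,u=np.nonzero(b);print(rect(ray(im,np.c_[u,v].astype(float),.0905)))
d=k&(Z>.018)&(Z<.1);print("dock",rect(W[d][:,:2]))
E
```

```text
bar (array([ 583.5, -190.7]), 26.0, 90.0, np.float32(112.6)) 0.09036940224478399
(array([ 583. , -189.9]), 25.4, 89.9, np.float32(112.6))
dock (array([ 582.9, -191.5]), 62.2, 125.6, np.float32(112.7))
```

```bash
python3 -c "
from h import *
togo([.582,-.1895,.058],22.6)"
```

```text
t 1.65 p [ 0.5786 -0.1904  0.2018] go cm [14.38  0.35  0.04] dr [-0.0111  0.0007  0.0002] F [-0.15  0.15 -0.44]
```

```bash
python3 -m creep '{"delta_pos":[[4,0.35,0],[8,0.35,0],[11,0.35,0],[13,0.35,0],[14.3,0.35,0],[14.3,0.35,0]],"dr":[[-0.011,0,0],[-0.011,0,0],[-0.011,0,0],[-0.011,0,0],[-0.011,0,0],[-0.011,0,0]]}'
python3 -c "
from h import *
togo([.582,-.1895,.058],22.6)"
```

```text
clock: 2.25
position: [0.5811, -0.1886, 0.0572]
ee_rot: [0.587, 0.392, 0.589, -0.393]
contact_force: [-0.7, -0.7, -0.2]
width: 0.0855
t 2.25 p [ 0.5811 -0.1886  0.0572] go cm [-0.08  0.04  0.12] dr [-0.0001 -0.0018  0.002 ] F [-0.66 -0.73 -0.24]
```

```bash
python3 -m creep '{"delta_pos":[[-0.1,0,0],[-0.1,0,0],[-0.1,0,0],[-0.1,0,0],[-0.1,0,0],[-0.1,0,0],[-0.1,0,0],[-0.1,0,0]],"dr":[[0,0,0],[0,0,0],[0,0,0],[0,0,0],[0,0,0],[0,0,0],[0,0,0],[0,0,0]]}' -1 90
python3 -c "
from h import *
togo([.582,-.1895,.058],22.6);print(manip.get_state()['qpos'])"
```

```text
clock: 3.05
position: [0.5834, -0.1882, 0.0605]
ee_rot: [0.589, 0.392, 0.588, -0.392]
contact_force: [0.6, 0.5, 6.0]
width: 0.0247
t 3.05 p [ 0.5834 -0.1882  0.0605] go cm [ 0.25 -0.18  0.07] dr [ 0.0017  0.0016 -0.0015] F [0.63 0.49 6.02]
[-4.25554179e-01  4.66279109e-01  1.66281656e+00  4.89986198e-05
  1.01032511e+00 -8.21719988e-01]
```

Gripped. The width is 25 mm, and the 6 N comes from the pads swinging down as they close. I'll lift slowly and check the weight.

```bash
python3 -m creep '{"delta_pos":[[-0.5,0,0],[-1.5,0,0],[-3,0,0],[-5,0,0],[-8,0,0],[-11,0,0],[-12,0,0],[-12,0,0],[-12,0,0]],"dr":[[0,0,0],[0,0,0],[0,0,0],[0,0,0],[0,0,0],[0,0,0],[0,0,0],[0,0,0],[0,0,0]]}'
python3 -c "
from h import *
togo([.56,.06,.18],-11.5)"
```

```text
clock: 3.95
position: [0.5815, -0.1876, 0.1779]
ee_rot: [0.588, 0.392, 0.59, -0.392]
contact_force: [-0.2, 1.0, -4.3]
width: 0.0244
t 3.95 p [ 0.5815 -0.1876  0.1779] go cm [ -0.18   7.56 -23.68] dr [ 0.5967 -0.0013  0.0024] F [-0.19  1.03 -4.3 ]
```

Weight reads about 4 N, so the roller is held. I'll move to a spot short of the rack, turning to its axis, and look at it from near.

```bash
python3 -m creep '{"delta_pos":[[-0.5,0.8,-4],[-1,1.6,-8],[-2,2.4,-12],[-2,3.2,-16],[-2,4,-20],[-2,4.7,-24],[-2,5.2,-27.3],[-2,5.2,-27.3],[-2,5.2,-27.3],[-2,5.2,-27.3]],"dr":[[0.08,0,0],[0.16,0,0],[0.24,0,0],[0.32,0,0],[0.4,0,0],[0.5,0,0],[0.597,0,0],[0.597,0,0],[0.597,0,0],[0.597,0,0]]}'
python3 - <<'E'
from m import *
togo([.543,.195,.2],-11.5)
im=grab("wrist");np.savez("w2.npz",**im);px=im["pixels"];save("w2.png",px)
E
```

```text
clock: 4.95
position: [0.5249, 0.0831, 0.1981]
ee_rot: [-0.447, -0.547, -0.448, 0.548]
contact_force: [-0.3, 0.1, -3.7]
width: 0.0246
t 4.95 p [0.5249 0.0831 0.1981] go cm [ -0.2   -0.46 -11.33] dr [-0.0001  0.0013  0.0017] F [-0.31  0.12 -3.75]
```

View pics/w2.png

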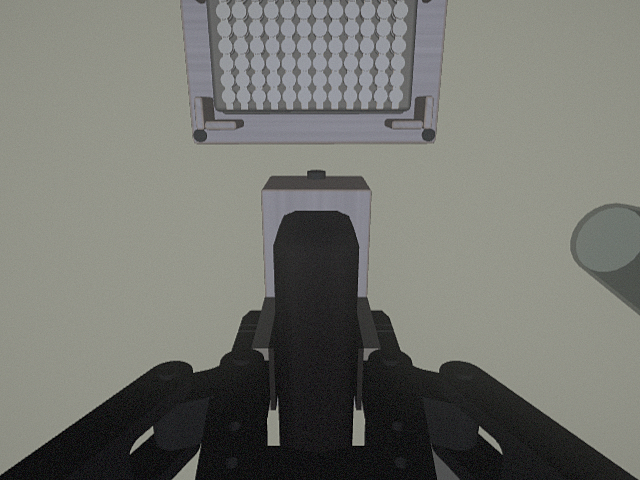

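The wrist view shows the rack at the top, with 12 cap columns from u≈226 to 399. The roller is square to it, with the cover's front edge at v≈190 and the axle stub at (316,174). I'll work out both in the tool axes.

```bash
python3 - <<'E'
from m import *
p0,R,_=pose()
im=dict(np.load("w2.npz"));px=im["pixels"];W=world(im);ok=im["depth"]>.05
T=R.inv().apply((W.reshape(-1,3)-p0)).reshape(480,640,3)*1000   # tool axes mm: x down,y jaw,z
g=px.min(2)
k=np.zeros((480,640),bool);k[0:112,205:420]=1;k&=ok&(W[...,2]>.0765)&(W[...,2]<.1)&(g>140)
for r in((85,111),(60,85),(0,111)):
    q=k.copy();q[:r[0]]=0;q[r[1]:]=0;t=T[q];print("caps tool-y ext",np.percentile(t[:,1],[.3,50,99.7]).round(1),"z",np.percentile(t[:,2],[.3,99.7]).round(1),"height",np.percentile(W[q][:,2],[5,50,95]).round(4))
# caps per column
t=T[k];h=W[k][:,2];c=np.percentile(t[:,1],[.3,99.7]).mean();print([round(float(np.percentile(h[abs(t[:,1]-c-x)<2.5],50)*1000),1) for x in np.arange(-49.5,50,9)])
# near edge of the caps per image column -> skew of the rack
e=[(T[vv,u,1],T[vv,u,2]) for u in range(215,412) if k[:,u].any() for vv in [np.nonzero(k[:,u])[0].max()]];e=np.array(e);f=np.polyfit(e[:,0],e[:,1],1);print("skew deg",np.degrees(np.arctan(f[0])))
n=ok&(W[...,2]>.004)&(W[...,2]<.02);n[:100]=0;n[150:]=0;n[:,:180]=0;n[:,445:]=0
e=np.array([T[np.nonzero(n[:,u])[0].max(),u] for u in range(205,430)]);f=np.polyfit(e[:,1],e[:,2],1);print("nest skew",np.degrees(np.arctan(f[0])),"nest near edge z",e[:,2].mean(), "nest y ext",np.percentile(T[n][:,1],[.3,99.7]))
v,u=np.nonzero(n)
# cover
cv=ok&(T[...,0]<60)&(T[...,0]>-5);cv[:176]=0;cv[240:]=0;cv[:,:255]=0;cv[:,380:]=0;cv&=g>110
t=T[cv];print("cover y ext",np.percentile(t[:,1],[1,99]).round(1),"far z",np.percentile(t[:,2],[.5]).round(1),"x(down)",np.median(t[:,0]).round(1))
b=np.zeros_like(ok);b[215:260,275:358]=1;b&=ok&(g<60);print("bar top x",np.median(T[b][:,0]).round(1),"far z",np.percentile(T[b][:,2],1).round(1),"y",np.percentile(T[b][:,1],[1,99]).round(1))
E
```

```text
caps tool-y ext [-55.2  -3.6  50.1] z [-87.6 -74.6] height [0.0798 0.0815 0.083 ]
caps tool-y ext [-55.6  -3.6  50.3] z [-101.3  -88. ] height [0.0802 0.0816 0.0831]
caps tool-y ext [-55.6  -1.9  50.1] z [-131.2  -74.7] height [0.08   0.0816 0.0831]
[81.5, 82.1, 81.5, 82.4, 81.5, 81.1, 81.1, 81.0, 81.8, 80.8, 81.8, 82.2]
skew deg 0.32602257512526417
nest skew -0.5097232104628627 nest near edge z -47.40138772444775 nest y ext [-95.79278036  92.33635785]
cover y ext [-20.6  20.2] far z [-46.5] x(down) 11.9
bar top x -27.6 far z -42.9 y [-12.   11.9]
```

The rack centre is at tool y -2.5 mm and z -114 mm; the roller's centre is at about y 0, z +3 mm. So I shift z by -11.7 cm, and the start point 8 mm outside the near end row is y -6.0 cm. I'll go there, staying above.

```bash
python3 -m creep '{"delta_pos":[[0,-1.5,-3],[0,-3,-6],[0,-5,-9],[1,-6,-11.7],[2.5,-6,-11.7],[3.5,-6,-11.7],[3.5,-6,-11.7],[3.5,-6,-11.7],[3.5,-6,-11.7]],"dr":[[0,0,0],[0,0,0],[0,0,0],[0,0,0],[0,0,0],[0,0,0],[0,0,0],[0,0,0],[0,0,0]]}'
python3 - <<'E'
from m import *
p,R,s=pose();print(p.round(4),s["contact_force"],s["moment"])
im=grab("wrist");np.savez("w3.npz",**im);px=im["pixels"];save("w3.png",px)
im=grab("side");np.savez("s3.npz",**im);save("s3.png",cv2.resize(im["pixels"][200:370,180:390],None,fx=3.5,fy=3.5,interpolation=2))
fs=[]
for i in range(4): grab("top");fs.append(manip.get_state()["contact_force"])
print(np.mean(fs,0),np.std(fs,0))
E
```

```text
clock: 5.9
position: [0.4907, 0.2098, 0.1649]
ee_rot: [0.447, 0.548, 0.447, -0.548]
contact_force: [-0.1, -0.0, -3.9]
width: 0.0244
[0.4907 0.2098 0.1649] [-0.06617399 -0.02842884 -3.92092025] [-0.00663156 -0.05514775 -0.01086544]
[ 0.06973312 -0.58445073 -4.6273872 ] [0.61831399 0.28507098 0.29131856]
```

View pics/w3.png

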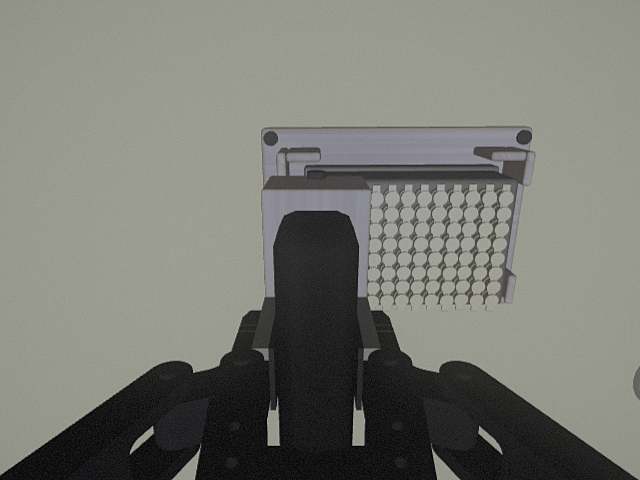

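View pics/s3.png

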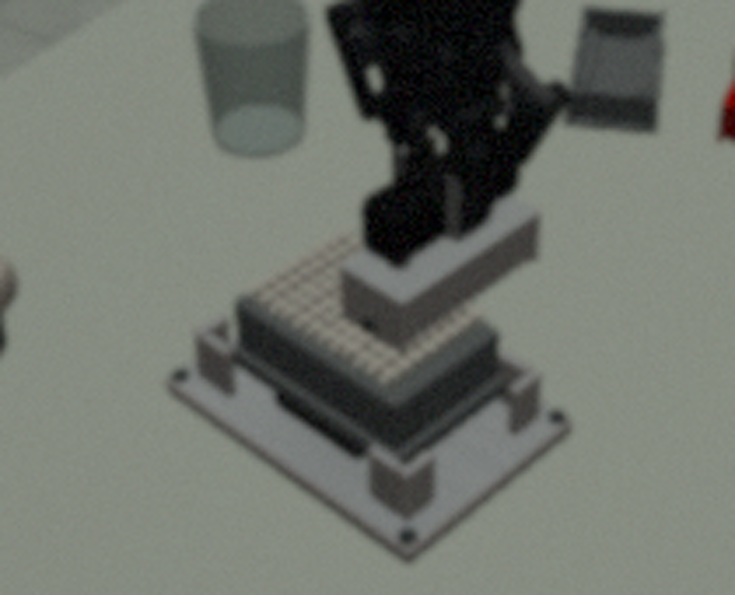

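The wrist view shows the roller over the left (near) end, square to the rack, with the caps' right edge at u≈511. The side view shows the roller level above the rack end. A quick numeric check of the offsets, then I set down.

```bash
python3 - <<'E'
from m import *
p0,R,_=pose()
im=dict(np.load("w3.npz"));px=im["pixels"];W=world(im);ok=im["depth"]>.05
T=R.inv().apply((W.reshape(-1,3)-p0)).reshape(480,640,3)*1000;g=px.min(2)
k=np.zeros((480,640),bool);k[175:312,372:520]=1;k&=ok&(W[...,2]>.0765)&(W[...,2]<.1)&(g>120)
t=T[k];print("caps y max",np.percentile(t[:,1],99.5),"z",np.percentile(t[:,2],[.3,99.7]),"h",np.percentile(W[k][:,2],[5,50,95]))
n=ok&(W[...,2]>.004)&(W[...,2]<.02);n[:120]=0;n[160:]=0;n[:,:255]=0;n[:,540:]=0
print("nest y",np.percentile(T[n][:,1],[.3,99.7]),"far z",np.percentile(T[n][:,2],.5))
E
```

```text
caps y max 109.93395403661331 z [-33.70815705  43.40886965] h [0.08000952 0.08154846 0.08301685]
nest y [-36.66452931 150.31268503] far z -60.93419685155997
```

```bash
python3 -m creep '{"delta_pos":[[0.8,-0.1,0.15],[1.6,-0.1,0.15],[2.2,-0.1,0.15],[2.4,-0.1,0.15],[2.4,-0.1,0.15],[2.4,-0.1,0.15]],"dr":[[0,0,0],[0,0,0],[0,0,0],[0,0,0],[0,0,0],[0,0,0]]}'; python3 -m creep '{"delta_pos":[[0.1,0,0],[0.2,0,0],[0.3,0,0],[0.4,0,0],[0.4,0,0]],"dr":[[0,0,0],[0,0,0],[0,0,0],[0,0,0],[0,0,0]]}'
```

```text
clock: 6.8
position: [0.4887, 0.2093, 0.1403]
ee_rot: [0.447, 0.548, 0.447, -0.548]
contact_force: [0.4, 0.2, -5.0]
width: 0.0249
clock: 7.3
position: [0.4884, 0.2092, 0.1361]
ee_rot: [-0.447, -0.548, -0.447, 0.548]
contact_force: [1.5, -0.1, -4.9]
width: 0.0247
```

```bash
python3 -m creep '{"delta_pos":[[0.1,0,0],[0.2,0,0],[0.3,0,0],[0.3,0,0]],"dr":[[0,0,0],[0,0,0],[0,0,0],[0,0,0]]}'; python3 -m creep '{"delta_pos":[[0.1,0,0],[0.2,0,0],[0.2,0,0]],"dr":[[0,0,0],[0,0,0],[0,0,0]]}'
```

```text
clock: 7.7
position: [0.4884, 0.2092, 0.1331]
ee_rot: [-0.447, -0.547, -0.447, 0.548]
contact_force: [0.4, 0.1, -3.6]
width: 0.0248
clock: 8.0
position: [0.4885, 0.2093, 0.1315]
ee_rot: [0.447, 0.548, 0.447, -0.548]
contact_force: [-0.6, 0.5, -1.5]
width: 0.0249
```

```bash
python3 -m creep '{"delta_pos":[[0.1,0,0],[0.2,0,0],[0.2,0,0]],"dr":[[0,0,0],[0,0,0],[0,0,0]]}'; python3 -m creep '{"delta_pos":[[0.1,0,0],[0.2,0,0],[0.2,0,0]],"dr":[[0,0,0],[0,0,0],[0,0,0]]}'
```

```text
clock: 8.3
position: [0.4889, 0.2093, 0.1298]
ee_rot: [0.448, 0.548, 0.447, -0.547]
contact_force: [-0.2, -0.1, 3.0]
width: 0.0249
clock: 8.6
position: [0.4891, 0.2093, 0.1277]
ee_rot: [0.448, 0.548, 0.447, -0.547]
contact_force: [-1.3, 0.1, 5.1]
width: 0.0243
```

```bash
python3 -m creep '{"delta_pos":[[0.1,0,0],[0.2,0,0],[0.2,0,0]],"dr":[[0,0,0],[0,0,0],[0,0,0]]}'; python3 -m creep '{"delta_pos":[[0.1,0,0],[0.1,0,0]],"dr":[[0,0,0],[0,0,0]]}';  python3 -m creep '{"delta_pos":[[0.1,0,0],[0.1,0,0]],"dr":[[0,0,0],[0,0,0]]}'
```

```text
clock: 8.9
position: [0.4883, 0.2094, 0.1257]
ee_rot: [0.447, 0.548, 0.447, -0.548]
contact_force: [-2.7, 0.3, 6.7]
width: 0.0247
clock: 9.1
position: [0.4875, 0.2096, 0.1247]
ee_rot: [-0.447, -0.547, -0.448, 0.548]
contact_force: [-3.4, -0.3, 7.5]
width: 0.0247
clock: 9.3
position: [0.4869, 0.2097, 0.1239]
ee_rot: [-0.446, -0.547, -0.448, 0.548]
contact_force: [-5.0, 1.7, 9.7]
width: 0.0249
```

Press is 14 N and the drum is riding on the cap's outer shoulder (it pushes outward at 5 N). I'll begin rolling inward slowly while keeping the press up.

```bash
python3 -m creep '{"delta_pos":[[0.05,0.1,0],[0.07,0.2,0],[0.07,0.2,0]],"dr":[[0,0,0],[0,0,0],[0,0,0]]}'; python3 -m creep '{"delta_pos":[[0.02,0.1,0],[0.04,0.2,0],[0.04,0.2,0]],"dr":[[0,0,0],[0,0,0],[0,0,0]]}'
```

```text
clock: 9.6
position: [0.4877, 0.2095, 0.1235]
ee_rot: [-0.446, -0.547, -0.449, 0.549]
contact_force: [-6.7, 0.9, 13.6]
width: 0.0247
clock: 9.9
position: [0.4922, 0.2088, 0.1235]
ee_rot: [0.447, 0.548, 0.447, -0.547]
contact_force: [-3.2, -0.2, 11.5]
width: 0.0249
```

```bash
python3 -m creep '{"delta_pos":[[0.05,0,0],[0.05,0,0]],"dr":[[0,0,0],[0,0,0]]}'; python3 -m creep '{"delta_pos":[[0,0.07,0],[0,0.14,0],[-0.01,0.2,0]],"dr":[[0,0,0],[0,0,0],[0,0,0]]}'
```

```text
clock: 10.1
position: [0.4924, 0.2087, 0.1232]
ee_rot: [0.447, 0.548, 0.447, -0.547]
contact_force: [-3.9, -0.2, 12.6]
width: 0.0249
clock: 10.4
position: [0.4948, 0.2082, 0.1235]
ee_rot: [0.447, 0.548, 0.447, -0.547]
contact_force: [-4.1, -0.3, 12.4]
width: 0.025
```

```bash
python3 -m creep '{"delta_pos":[[0,0.08,0],[-0.01,0.16,0],[-0.02,0.24,0],[-0.03,0.3,0]],"dr":[[0,0,0],[0,0,0],[0,0,0],[0,0,0]]}'
```

```text
clock: 10.8
position: [0.4959, 0.208, 0.1239]
ee_rot: [-0.446, -0.547, -0.448, 0.548]
contact_force: [-7.1, 0.7, 16.7]
width: 0.0249
```

```bash
python3 -m creep '{"delta_pos":[[-0.01,0.08,0],[-0.02,0.16,0],[-0.03,0.24,0],[-0.04,0.3,0]],"dr":[[0,0,0],[0,0,0],[0,0,0],[0,0,0]]}'
```

```text
clock: 11.2
position: [0.4974, 0.2077, 0.1243]
ee_rot: [-0.446, -0.547, -0.449, 0.549]
contact_force: [-8.3, 1.3, 17.6]
width: 0.0243
```

```bash
python3 -m creep '{"delta_pos":[[-0.04,0.06,0],[-0.06,0.12,0],[-0.08,0.18,0]],"dr":[[0,0,0],[0,0,0],[0,0,0]]}'
```

```text
clock: 11.5
position: [0.5008, 0.207, 0.1251]
ee_rot: [-0.447, -0.548, -0.448, 0.548]
contact_force: [-5.7, -0.1, 14.1]
width: 0.0245
```

```bash
python3 -m creep '{"delta_pos":[[-0.01,0.07,0],[-0.02,0.14,0],[-0.03,0.21,0],[-0.04,0.28,0]],"dr":[[0,0,0],[0,0,0],[0,0,0],[0,0,0]]}'
```

```text
clock: 11.9
position: [0.5047, 0.2063, 0.1256]
ee_rot: [0.447, 0.548, 0.447, -0.547]
contact_force: [-4.7, 0.1, 15.0]
width: 0.025
```

```bash
python3 -m creep '{"delta_pos":[[-0.01,0.07,0],[-0.03,0.14,0],[-0.04,0.21,0],[-0.05,0.28,0]],"dr":[[0,0,0],[0,0,0],[0,0,0],[0,0,0]]}'
```

```text
clock: 12.3
position: [0.506, 0.2059, 0.1261]
ee_rot: [-0.446, -0.547, -0.448, 0.548]
contact_force: [-7.5, 0.4, 17.0]
width: 0.025
```

```bash
python3 -m creep '{"delta_pos":[[-0.04,0.07,0],[-0.06,0.14,0],[-0.08,0.21,0]],"dr":[[0,0,0],[0,0,0],[0,0,0]]}'
```

```text
clock: 12.6
position: [0.5072, 0.2056, 0.1267]
ee_rot: [-0.446, -0.547, -0.448, 0.549]
contact_force: [-8.2, 2.0, 17.1]
width: 0.0251
```

```bash
python3 -m creep '{"delta_pos":[[-0.02,0.07,0],[-0.03,0.14,0],[-0.04,0.21,0]],"dr":[[0,0,0],[0,0,0],[0,0,0]]}'
```

```text
clock: 12.9
position: [0.5095, 0.2052, 0.127]
ee_rot: [-0.446, -0.547, -0.448, 0.548]
contact_force: [-6.5, 0.8, 14.2]
width: 0.0251
```

```bash
python3 -m creep '{"delta_pos":[[-0.02,0.07,0],[-0.03,0.14,0],[-0.04,0.21,0],[-0.05,0.28,0]],"dr":[[0,0,0],[0,0,0],[0,0,0],[0,0,0]]}'
```

```text
clock: 13.3
position: [0.5149, 0.2042, 0.1274]
ee_rot: [0.448, 0.548, 0.447, -0.547]
contact_force: [-2.2, 0.1, 9.6]
width: 0.0247
```

```bash
python3 -m creep '{"delta_pos":[[-0.02,0.07,0],[-0.03,0.14,0],[-0.04,0.21,0]],"dr":[[0,0,0],[0,0,0],[0,0,0]]}'
```

```text
clock: 13.6
position: [0.5167, 0.2037, 0.1277]
ee_rot: [0.447, 0.548, 0.447, -0.547]
contact_force: [-3.8, -0.0, 11.5]
width: 0.0249
```

```bash
python3 -m creep '{"delta_pos":[[-0.01,0.07,0],[-0.01,0.14,0],[-0.02,0.21,0]],"dr":[[0,0,0],[0,0,0],[0,0,0]]}'
```

```text
clock: 13.9
position: [0.5178, 0.2035, 0.128]
ee_rot: [-0.447, -0.548, -0.448, 0.548]
contact_force: [-5.2, 0.6, 13.7]
width: 0.0249
```

```bash
python3 -m creep '{"delta_pos":[[-0.02,0.07,0],[-0.03,0.14,0],[-0.04,0.21,0]],"dr":[[0,0,0],[0,0,0],[0,0,0]]}'
```

```text
clock: 14.2
position: [0.519, 0.2033, 0.1283]
ee_rot: [-0.446, -0.547, -0.448, 0.548]
contact_force: [-6.7, 1.0, 14.0]
width: 0.0247
```

```bash
python3 -m creep '{"delta_pos":[[-0.01,0.07,0],[-0.01,0.14,0],[-0.02,0.21,0]],"dr":[[0,0,0],[0,0,0],[0,0,0]]}'
```

```text
clock: 14.5
position: [0.5207, 0.2029, 0.1286]
ee_rot: [-0.446, -0.547, -0.448, 0.548]
contact_force: [-5.8, 1.0, 13.4]
width: 0.0248
```

```bash
python3 -m creep '{"delta_pos":[[0,0.07,0],[0,0.14,0],[-0.01,0.21,0]],"dr":[[0,0,0],[0,0,0],[0,0,0]]}'
```

```text
clock: 14.8
position: [0.5249, 0.2021, 0.1286]
ee_rot: [0.448, 0.548, 0.447, -0.547]
contact_force: [-1.8, -0.5, 9.8]
width: 0.0246
```

```bash
python3 -m creep '{"delta_pos":[[0.02,0.07,0],[0.02,0.14,0],[0.02,0.21,0]],"dr":[[0,0,0],[0,0,0],[0,0,0]]}'
```

```text
clock: 15.1
position: [0.5275, 0.2016, 0.1285]
ee_rot: [0.448, 0.548, 0.447, -0.547]
contact_force: [-2.6, 0.3, 10.6]
width: 0.0245
```

```bash
python3 -m creep '{"delta_pos":[[-0.01,0.07,0],[-0.02,0.14,0],[-0.02,0.21,0]],"dr":[[0,0,0],[0,0,0],[0,0,0]]}'
```

```text
clock: 15.4
position: [0.5287, 0.2013, 0.1288]
ee_rot: [0.447, 0.548, 0.447, -0.547]
contact_force: [-4.5, -0.8, 13.0]
width: 0.0247
```

```bash
python3 -m creep '{"delta_pos":[[-0.01,0.07,0],[-0.02,0.14,0],[-0.02,0.21,0]],"dr":[[0,0,0],[0,0,0],[0,0,0]]}'
```

```text
clock: 15.7
position: [0.5302, 0.201, 0.1289]
ee_rot: [0.447, 0.548, 0.448, -0.548]
contact_force: [-3.7, -0.0, 11.9]
width: 0.025
```

```bash
python3 -m creep '{"delta_pos":[[-0.01,0.07,0],[-0.01,0.14,0],[-0.01,0.21,0]],"dr":[[0,0,0],[0,0,0],[0,0,0]]}'
```

```text
clock: 16.0
position: [0.5332, 0.2004, 0.1289]
ee_rot: [0.448, 0.548, 0.447, -0.547]
contact_force: [-2.3, -0.1, 10.5]
width: 0.0247
```

```bash
python3 -m creep '{"delta_pos":[[0.02,0.07,0],[0.03,0.14,0],[0.03,0.21,0]],"dr":[[0,0,0],[0,0,0],[0,0,0]]}'
```

```text
clock: 16.3
position: [0.5364, 0.1998, 0.1289]
ee_rot: [0.448, 0.549, 0.447, -0.546]
contact_force: [-0.8, -0.4, 9.9]
width: 0.0248
```

```bash
python3 -m creep '{"delta_pos":[[0,0.07,0],[0,0.14,0],[0,0.21,0]],"dr":[[0,0,0],[0,0,0],[0,0,0]]}'
```

```text
clock: 16.6
position: [0.5378, 0.1995, 0.1289]
ee_rot: [0.448, 0.548, 0.447, -0.547]
contact_force: [-1.7, -0.8, 11.3]
width: 0.0243
```

```bash
python3 -m creep '{"delta_pos":[[0.02,0.07,0],[0.03,0.14,0],[0.03,0.21,0]],"dr":[[0,0,0],[0,0,0],[0,0,0]]}'
```

```text
clock: 16.9
position: [0.5392, 0.1992, 0.1289]
ee_rot: [0.447, 0.548, 0.447, -0.547]
contact_force: [-3.9, -0.1, 14.5]
width: 0.0245
```

```bash
python3 -m creep '{"delta_pos":[[0.01,0.07,0],[0.01,0.14,0],[0.01,0.21,0],[0.01,0.28,0]],"dr":[[0,0,0],[0,0,0],[0,0,0],[0,0,0]]}'
```

```text
clock: 17.3
position: [0.5417, 0.1987, 0.1289]
ee_rot: [0.447, 0.548, 0.447, -0.547]
contact_force: [-4.2, -1.0, 14.6]
width: 0.0247
```

```bash
python3 -m creep '{"delta_pos":[[-0.01,0.07,0],[-0.02,0.14,0],[-0.02,0.21,0],[-0.02,0.28,0]],"dr":[[0,0,0],[0,0,0],[0,0,0],[0,0,0]]}'
```

```text
clock: 17.7
position: [0.5463, 0.1978, 0.129]
ee_rot: [0.448, 0.549, 0.446, -0.546]
contact_force: [-1.1, -0.8, 11.6]
width: 0.0246
```

```bash
python3 -m creep '{"delta_pos":[[0,0.07,0],[0,0.14,0],[0.01,0.21,0]],"dr":[[0,0,0],[0,0,0],[0,0,0]]}'
```

```text
clock: 18.0
position: [0.5479, 0.1974, 0.1288]
ee_rot: [0.448, 0.549, 0.447, -0.547]
contact_force: [-1.6, -0.8, 11.8]
width: 0.0248
```

```bash
python3 -m creep '{"delta_pos":[[0.01,0.07,0],[0.02,0.14,0],[0.02,0.21,0],[0.02,0.28,0]],"dr":[[0,0,0],[0,0,0],[0,0,0],[0,0,0]]}'
```

```text
clock: 18.4
position: [0.5497, 0.1971, 0.1287]
ee_rot: [0.448, 0.548, 0.447, -0.547]
contact_force: [-3.4, -0.0, 12.9]
width: 0.025
```

```bash
python3 -m creep '{"delta_pos":[[0.01,0.07,0],[0.01,0.14,0],[0.02,0.21,0]],"dr":[[0,0,0],[0,0,0],[0,0,0]]}'
```

```text
clock: 18.7
position: [0.5511, 0.1968, 0.1285]
ee_rot: [0.447, 0.548, 0.447, -0.547]
contact_force: [-4.2, 0.4, 14.9]
width: 0.0244
```

```bash
python3 -m creep '{"delta_pos":[[0,0.07,0],[0,0.14,0],[0,0.21,0]],"dr":[[0,0,0],[0,0,0],[0,0,0]]}'
```

```text
clock: 19.0
position: [0.5541, 0.1962, 0.1286]
ee_rot: [0.448, 0.548, 0.447, -0.547]
contact_force: [-2.0, -1.4, 12.1]
width: 0.0245
```

```bash
python3 -m creep '{"delta_pos":[[0.01,0.07,0],[0.01,0.14,0],[0.02,0.21,0]],"dr":[[0,0,0],[0,0,0],[0,0,0]]}'
```

```text
clock: 19.3
position: [0.557, 0.1956, 0.1284]
ee_rot: [0.448, 0.549, 0.447, -0.546]
contact_force: [-2.4, -0.9, 12.3]
width: 0.025
```

```bash
python3 -m creep '{"delta_pos":[[0.01,0.07,0],[0.02,0.14,0],[0.03,0.21,0]],"dr":[[0,0,0],[0,0,0],[0,0,0]]}'
```

```text
clock: 19.6
position: [0.5584, 0.1953, 0.1282]
ee_rot: [0.448, 0.548, 0.447, -0.547]
contact_force: [-3.3, -0.7, 13.7]
width: 0.0246
```

```bash
python3 -m creep '{"delta_pos":[[0.01,0.07,0],[0.01,0.14,0],[0.02,0.21,0]],"dr":[[0,0,0],[0,0,0],[0,0,0]]}'
```

```text
clock: 19.9
position: [0.5597, 0.1951, 0.1279]
ee_rot: [0.447, 0.548, 0.447, -0.547]
contact_force: [-3.7, 0.6, 14.9]
width: 0.025
```

```bash
python3 -m creep '{"delta_pos":[[0,0.07,0],[0,0.14,0],[0.01,0.21,0]],"dr":[[0,0,0],[0,0,0],[0,0,0]]}'
```

```text
clock: 20.2
position: [0.5622, 0.1946, 0.1279]
ee_rot: [0.448, 0.548, 0.447, -0.547]
contact_force: [-2.9, -1.2, 12.9]
width: 0.0248
```

```bash
python3 -m creep '{"delta_pos":[[0.01,0.07,0],[0.02,0.14,0],[0.04,0.21,0],[0.05,0.28,0]],"dr":[[0,0,0],[0,0,0],[0,0,0],[0,0,0]]}'
```

```text
clock: 20.6
position: [0.5672, 0.1936, 0.1278]
ee_rot: [0.449, 0.549, 0.446, -0.546]
contact_force: [0.7, -1.9, 12.2]
width: 0.0246
```

```bash
python3 -m creep '{"delta_pos":[[0.01,0.07,0],[0.02,0.14,0],[0.03,0.21,0]],"dr":[[0,0,0],[0,0,0],[0,0,0]]}'
```

```text
clock: 20.9
position: [0.5687, 0.1933, 0.1274]
ee_rot: [0.449, 0.549, 0.446, -0.546]
contact_force: [-1.2, -0.2, 12.3]
width: 0.0244
```

```bash
python3 -m creep '{"delta_pos":[[0.01,0.07,0],[0.02,0.14,0],[0.03,0.21,0]],"dr":[[0,0,0],[0,0,0],[0,0,0]]}'
```

```text
clock: 21.2
position: [0.57, 0.193, 0.127]
ee_rot: [0.448, 0.549, 0.447, -0.546]
contact_force: [-2.3, 0.2, 14.0]
width: 0.0249
```

```bash
python3 -m creep '{"delta_pos":[[0.01,0.07,0],[0.02,0.14,0],[0.03,0.21,0]],"dr":[[0,0,0],[0,0,0],[0,0,0]]}'
```

```text
clock: 21.5
position: [0.5712, 0.1927, 0.1266]
ee_rot: [0.448, 0.548, 0.447, -0.547]
contact_force: [-3.9, 0.4, 14.4]
width: 0.0248
```

```bash
python3 -m creep '{"delta_pos":[[0.01,0.07,0],[0.02,0.14,0],[0.04,0.21,0]],"dr":[[0,0,0],[0,0,0],[0,0,0]]}'
```

```text
clock: 21.8
position: [0.5733, 0.1924, 0.1262]
ee_rot: [0.448, 0.548, 0.447, -0.547]
contact_force: [-2.3, -0.9, 14.5]
width: 0.0248
```

```bash
python3 -m creep '{"delta_pos":[[0.01,0.07,0],[0.02,0.14,0],[0.03,0.21,0]],"dr":[[0,0,0],[0,0,0],[0,0,0]]}'
```

```text
clock: 22.1
position: [0.5773, 0.1916, 0.1263]
ee_rot: [0.449, 0.549, 0.446, -0.546]
contact_force: [-0.6, -1.1, 12.6]
width: 0.025
```

```bash
python3 -m creep '{"delta_pos":[[0.02,0.07,0],[0.04,0.14,0],[0.06,0.21,0]],"dr":[[0,0,0],[0,0,0],[0,0,0]]}'
```

```text
clock: 22.4
position: [0.5787, 0.1913, 0.1256]
ee_rot: [0.448, 0.549, 0.446, -0.546]
contact_force: [-2.7, -0.3, 13.9]
width: 0.0246
```

```bash
python3 -m creep '{"delta_pos":[[0.02,0.07,0],[0.03,0.14,0],[0.05,0.21,0]],"dr":[[0,0,0],[0,0,0],[0,0,0]]}'
```

```text
clock: 22.7
position: [0.5799, 0.191, 0.125]
ee_rot: [0.448, 0.549, 0.447, -0.547]
contact_force: [-3.2, -0.3, 14.6]
width: 0.0248
```

```bash
python3 -m creep '{"delta_pos":[[0.02,0.07,0],[0.03,0.14,0],[0.05,0.21,0]],"dr":[[0,0,0],[0,0,0],[0,0,0]]}'
```

```text
clock: 23.0
position: [0.5824, 0.1906, 0.1248]
ee_rot: [0.448, 0.549, 0.446, -0.546]
contact_force: [-1.9, -0.9, 14.4]
width: 0.0249
```

```bash
python3 -m creep '{"delta_pos":[[0.01,0.07,0],[0.03,0.14,0],[0.04,0.21,0]],"dr":[[0,0,0],[0,0,0],[0,0,0]]}'
```

```text
clock: 23.3
position: [0.5862, 0.1898, 0.1248]
ee_rot: [0.449, 0.55, 0.446, -0.545]
contact_force: [0.3, -1.7, 14.0]
width: 0.0249
```

```bash
python3 -m creep '{"delta_pos":[[0.02,0.07,0],[0.05,0.14,0],[0.07,0.21,0]],"dr":[[0,0,0],[0,0,0],[0,0,0]]}'
```

```text
clock: 23.6
position: [0.5879, 0.1895, 0.124]
ee_rot: [0.449, 0.55, 0.446, -0.545]
contact_force: [-0.7, -1.2, 13.5]
width: 0.0247
```

```bash
python3 -m creep '{"delta_pos":[[0.02,0.07,0],[0.04,0.14,0],[0.06,0.21,0]],"dr":[[0,0,0],[0,0,0],[0,0,0]]}'
```

```text
clock: 23.9
position: [0.5892, 0.1892, 0.1232]
ee_rot: [0.449, 0.549, 0.446, -0.546]
contact_force: [-2.4, -0.7, 13.9]
width: 0.0246
```

```bash
python3 -m creep '{"delta_pos":[[0.02,0.07,0],[0.04,0.14,0],[0.06,0.21,0]],"dr":[[0,0,0],[0,0,0],[0,0,0]]}'
```

```text
clock: 24.2
position: [0.5903, 0.1889, 0.1225]
ee_rot: [0.448, 0.549, 0.447, -0.546]
contact_force: [-3.0, -1.5, 15.5]
width: 0.0249
```

```bash
python3 -m creep '{"delta_pos":[[0.01,0.07,0],[0.02,0.14,0],[0.03,0.21,0]],"dr":[[0,0,0],[0,0,0],[0,0,0]]}'
```

```text
clock: 24.5
position: [0.5914, 0.1887, 0.1219]
ee_rot: [0.447, 0.548, 0.447, -0.547]
contact_force: [-4.5, -0.3, 14.4]
width: 0.0248
```

```bash
python3 -m creep '{"delta_pos":[[0.01,0.07,0],[0.03,0.14,0],[0.05,0.21,0]],"dr":[[0,0,0],[0,0,0],[0,0,0]]}'
```

```text
clock: 24.8
position: [0.5925, 0.1884, 0.1211]
ee_rot: [0.447, 0.548, 0.448, -0.548]
contact_force: [-4.8, 1.1, 14.8]
width: 0.0247
```

```bash
python3 -m creep '{"delta_pos":[[0.01,0.07,0],[0.02,0.14,0]],"dr":[[0,0,0],[0,0,0]]}'
```

```text
clock: 25.0
position: [0.5937, 0.1882, 0.1209]
ee_rot: [0.447, 0.548, 0.448, -0.548]
contact_force: [-5.0, 0.5, 15.2]
width: 0.0246
```

```bash
python3 -m creep '{"delta_pos":[[0.01,0.07,0],[0.02,0.14,0]],"dr":[[0,0,0],[0,0,0]]}'
```

```text
clock: 25.2
position: [0.5994, 0.1873, 0.1219]
ee_rot: [0.45, 0.55, 0.445, -0.545]
contact_force: [2.4, -1.3, 13.4]
width: 0.0249
```

```bash
python3 -m creep '{"delta_pos":[[0.03,0,0],[0.04,0,0],[0.04,0,0]],"dr":[[0,0,0],[0,0,0],[0,0,0]]}'; python3 - <<'E'
from m import *
p0,R,s=pose();print(s["contact_force"].round(1) if hasattr(s["contact_force"],'round') else s["contact_force"])
im=grab("wrist");np.savez("w4.npz",**im);save("w4.png",im["pixels"])
im=grab("side");np.savez("s4.npz",**im);px=im["pixels"]
save("s4.png",cv2.resize(px[240:370,200:370],None,fx=4.6,fy=4.6,interpolation=2))
E
```

```text
clock: 25.5
position: [0.6006, 0.1871, 0.1218]
ee_rot: [0.45, 0.551, 0.445, -0.544]
contact_force: [0.8, -2.2, 14.2]
width: 0.0248
[ 0.8 -2.2 14.2]
```

View pics/w4.png

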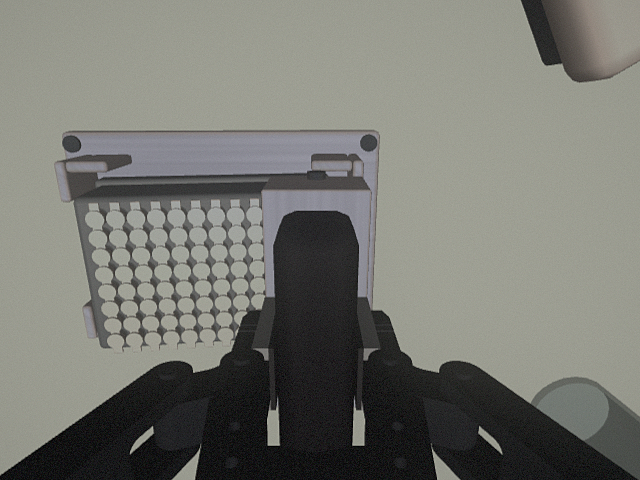

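The view shows nine rows (u≈95–255) visible to the left of the roller, with the drum on the last row. I'll check from depth that those rows lie in one plane, and where the drum sits relative to row 12.

```bash
python3 - <<'E'
from m import *
p0,R,s=pose()
im=dict(np.load("w4.npz"));px=im["pixels"];W=world(im);ok=im["depth"]>.05
T=R.inv().apply((W.reshape(-1,3)-p0)).reshape(480,640,3)*1000;g=px.min(2)
k=np.zeros((480,640),bool);k[205:335,80:262]=1;k&=ok&(g>130)
k=cv2.erode(k.astype(np.uint8),np.ones((7,7)))>0
t=T[k];y=t[:,1];h=-t[:,0]
f=np.polyfit(y,h,1)
for _ in range(8):
    r=h-np.polyval(f,y);q=abs(r)<1.5;f=np.polyfit(y[q],h[q],1)
r=h-np.polyval(f,y);print("tilt deg",np.degrees(np.arctan(f[0])))
from scipy.cluster.vq import kmeans2
b=np.arange(y.min(),y.max(),1.5);print([(round(float(x),1),round(float(np.median(r[abs(y-x)<.75])),2),int((abs(y-x)<.75).sum())) for x in b if (abs(y-x)<.75).sum()>10])
E
```

```text
tilt deg -6.425392797590129
[(-161.7, -88.89, 20), (-160.2, -88.43, 26), (-101.7, -0.1, 77), (-100.2, 0.03, 135), (-98.7, 0.15, 99), (-92.7, -0.21, 103), (-91.2, -0.08, 178), (-89.7, 0.12, 121), (-83.7, -0.14, 102), (-82.2, -0.05, 169), (-80.7, 0.26, 115), (-74.7, -0.28, 62), (-73.2, 0.06, 132), (-71.7, 0.2, 100), (-65.7, -0.16, 82), (-64.2, -0.05, 149), (-62.7, 0.02, 80), (-56.7, -0.15, 82), (-55.2, 0.0, 152), (-53.7, 0.19, 71), (-47.7, -0.07, 114), (-46.2, -0.04, 157), (-44.7, 0.06, 68), (-38.7, -0.02, 97), (-37.2, 0.01, 133), (-35.7, 0.26, 51), (-29.7, -0.11, 85), (-28.2, -0.19, 100)]
```

View pics/s4.png

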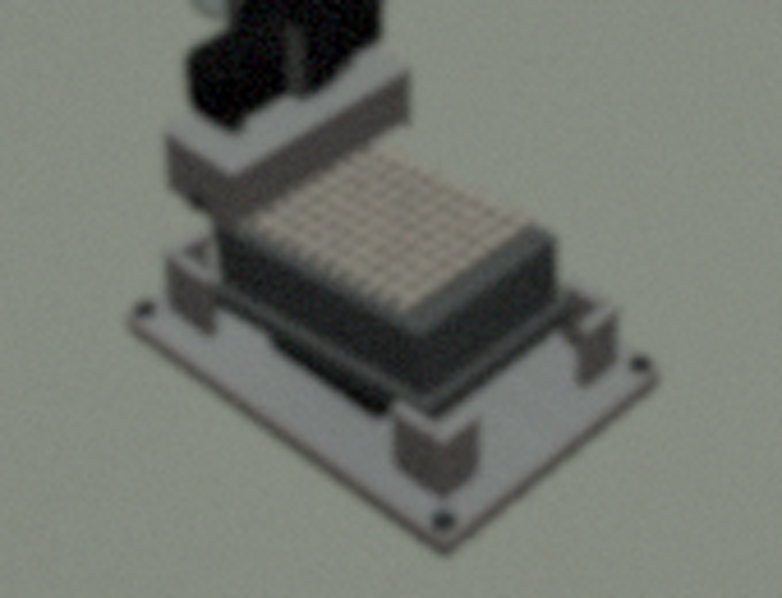

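Rows 1–9 are coplanar within about 0.2 mm, so they are home and the rack is tilted 6.4° towards the drum. Extrapolating the 9 mm pitch puts row 12 at y -1.8 mm, directly under the drum's contact line. The drum presses it with about 18.6 N, well over the 10 N needed. The side view agrees. I'll hold a moment more, then lift straight up and compute the way back.

```bash
python3 -m creep '{"delta_pos":[[0.01,0,0],[0.01,0,0],[-0.3,0,0],[-0.8,0,0],[-1.5,0,0],[-3,0,0],[-6,0,0],[-9,0,0],[-9,0,0],[-9,0,0]],"dr":[[0,0,0],[0,0,0],[0,0,0],[0,0,0],[0,0,0],[0,0,0],[0,0,0],[0,0,0],[0,0,0],[0,0,0]]}'
python3 -c "
from m import *
togo([.5815,-.1876,.178],22.6)
im=grab('wrist');np.savez('w5.npz',**im)
p0,R,_=pose();px=im['pixels'];W=world(im);ok=im['depth']>.05;g=px.min(2)
T=R.inv().apply((W.reshape(-1,3)-p0)).reshape(480,640,3)*1000
cv=ok&(T[...,0]<60)&(T[...,0]>-5);cv[:176]=0;cv[240:]=0;cv[:,:255]=0;cv[:,380:]=0;cv&=g>110
t=T[cv];print('cover y ext',np.percentile(t[:,1],[1,99]).round(1),'far z',np.percentile(t[:,2],[.5]).round(1),'x(down)',np.median(t[:,0]).round(1),'slope x/y',np.polyfit(t[:,1],t[:,0],1)[0].round(3),'x/z',np.polyfit(t[:,2],t[:,0],1)[0].round(3))
im=dict(np.load('w2.npz'));
top=grab('top');W=world(top);Z=W[...,2];ok=top['depth']>.3;np.savez('t5.npz',**top)
k=np.zeros((480,640),bool);k[200:305,185:275]=1;k&=ok&(Z>.07)&(Z<.1);p=W[k];a=np.radians(-11.5);s=(p[:,:2]*1000-[543,195])@[np.cos(a),np.sin(a)]
print('cap h along',[(x,round(float(np.median(p[abs(s-x)<4.5,2]))*1000,1),int((abs(s-x)<4.5).sum())) for x in range(-50,55,9)])
"
```

```text
clock: 26.6
position: [0.5954, 0.1873, 0.2066]
ee_rot: [-0.447, -0.547, -0.448, 0.548]
contact_force: [-0.3, 0.5, -5.0]
width: 0.0246
t 26.6 p [0.5954 0.1873 0.2066] go cm [ 2.88  6.13 37.01] dr [-5.954e-01  2.000e-04  1.900e-03] F [-0.3   0.54 -4.99]
cover y ext [-19.6  21.3] far z [-46.6] x(down) 10.6 slope x/y -0.004 x/z -0.003
cap h along [(-50, 75.4, 8), (-41, 75.9, 16), (-32, 76.1, 21), (-23, 77.6, 28), (-14, 76.8, 37), (-5, 77.1, 41), (4, 78.4, 50), (13, 77.8, 60), (22, 78.1, 62), (31, 78.5, 75), (40, 77.8, 77), (49, 75.3, 32)]
```

All caps now read about 78 mm, the home height (82 mm before), including the last row, which no longer stands out. The roller is still level in the grip. Going back above the dock.

```bash
python3 -m creep '{"delta_pos":[[0,0.8,5],[0,1.6,10],[0,2.4,15],[0,3.2,20],[0,4,25],[0,4.8,30],[0,5.6,34],[0,6.1,37],[0,6.1,37],[0,6.1,37]],"dr":[[-0.08,0,0],[-0.16,0,0],[-0.24,0,0],[-0.32,0,0],[-0.4,0,0],[-0.48,0,0],[-0.56,0,0],[-0.595,0,0],[-0.595,0,0],[-0.595,0,0]]}'
python3 - <<'E'
from m import *
togo([.582,-.188,.0605],22.6)
p0,R,_=pose()
im=grab("wrist");np.savez("w6.npz",**im);save("w6.png",im["pixels"])
for n in("side",):
    im=grab(n);save("s6.png",im["pixels"])
E
```

```text
clock: 27.7
position: [0.5807, -0.1875, 0.2058]
ee_rot: [0.586, 0.393, 0.589, -0.393]
contact_force: [0.1, 0.3, -4.7]
width: 0.0249
t 27.7 p [ 0.5807 -0.1875  0.2058] go cm [14.52  0.14  0.16] dr [-0.0027 -0.0039  0.0026] F [ 0.1   0.29 -4.75]
```

View pics/w6.png

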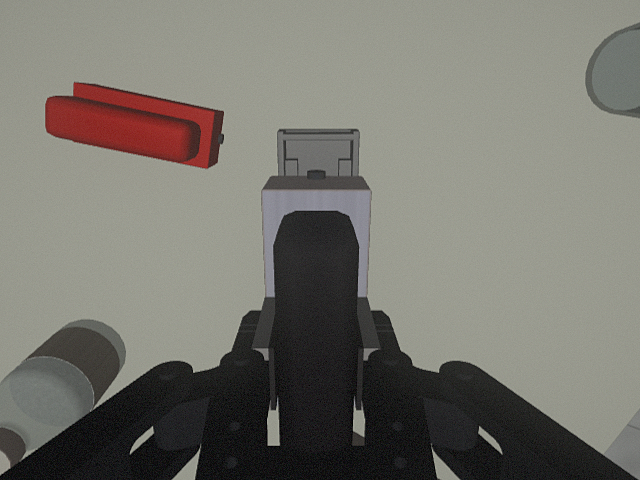

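The roller hangs squarely over the empty dock, with the dock's far edge centred at u≈318 and the roller at u≈316. I'll lower it slowly.

```bash
python3 -m creep '{"delta_pos":[[3,0.14,0.16],[6,0.14,0.16],[9,0.14,0.16],[11,0.14,0.16],[12,0.14,0.16],[12.6,0.14,0.16],[13.1,0.14,0.16],[13.5,0.14,0.16],[13.8,0.14,0.16],[13.8,0.14,0.16]],"dr":[[0,0,0],[0,0,0],[0,0,0],[0,0,0],[0,0,0],[0,0,0],[0,0,0],[0,0,0],[0,0,0],[0,0,0]]}'; python3 -m creep '{"delta_pos":[[0.2,0,0],[0.4,0,0],[0.5,0,0],[0.5,0,0]],"dr":[[0,0,0],[0,0,0],[0,0,0],[0,0,0]]}'
```

```text
clock: 28.8
position: [0.5839, -0.1884, 0.0703]
ee_rot: [0.588, 0.392, 0.588, -0.393]
contact_force: [-0.2, 0.2, -4.0]
width: 0.0247
clock: 29.2
position: [0.5837, -0.1883, 0.0649]
ee_rot: [0.588, 0.392, 0.588, -0.393]
contact_force: [-0.6, -0.0, -4.0]
width: 0.0248
```

```bash
python3 -m creep '{"delta_pos":[[0.1,0,0],[0.2,0,0],[0.3,0,0],[0.4,0,0],[0.4,0,0]],"dr":[[0,0,0],[0,0,0],[0,0,0],[0,0,0],[0,0,0]]}'; python3 -m creep '{"delta_pos":[[0.1,0,0],[0.1,0,0]],"dr":[[0,0,0],[0,0,0]]}'; python3 -m creep '{"delta_pos":[[0.1,0,0],[0.1,0,0]],"dr":[[0,0,0],[0,0,0]]}'
```

```text
clock: 29.7
position: [0.5837, -0.1883, 0.0609]
ee_rot: [0.588, 0.392, 0.588, -0.393]
contact_force: [-0.5, -0.8, -5.2]
width: 0.0245
clock: 29.9
position: [0.5839, -0.1883, 0.0605]
ee_rot: [0.588, 0.392, 0.588, -0.392]
contact_force: [0.3, 0.6, -1.3]
width: 0.0247
clock: 30.1
position: [0.584, -0.1883, 0.0604]
ee_rot: [0.589, 0.392, 0.588, -0.392]
contact_force: [-1.7, 1.7, 5.4]
width: 0.0248
```

It is seated: contact comes at TCP z 0.0605, the same height as when I gripped it. Now I ease the load, let go and rise.

```bash
python3 -m creep '{"delta_pos":[[-0.1,0,0],[-0.1,0,0],[-0.1,0,0],[-0.1,0,0],[-0.1,0,0],[-0.1,0,0],[-0.1,0,0],[-0.1,0,0]],"dr":[[0,0,0],[0,0,0],[0,0,0],[0,0,0],[0,0,0],[0,0,0],[0,0,0],[0,0,0]]}' 1 && python3 -m creep '{"delta_pos":[[-1,0,0],[-3,0,0],[-6,0,0],[-10,0,0],[-14,0,0],[-16,0,0],[-16,0,0],[-16,0,0]],"dr":[[0,0,0],[0,0,0],[0,0,0],[0,0,0],[0,0,0],[0,0,0],[0,0,0],[0,0,0]]}'
python3 - <<'E'
from m import *
im=grab("wrist");px=im["pixels"];W=world(im);Z=W[...,2];ok=im["depth"]>.05
k=np.zeros((480,640),bool);k[110:330,250:390]=1;k&=ok
b=k&(Z>.082)&(Z<.1)&(px.max(2)<75);print("bar",rect(W[b][:,:2]),np.median(W[b][:,2]))
d=k&(Z>.018)&(Z<.1);print("dock",rect(W[d][:,:2]))
t=grab("top");W=world(t);Z=W[...,2];ok=t["depth"]>.3
def m(c,r):
    q=np.zeros((480,640),bool);q[r[0]:r[1],r[2]:r[3]]=1;return c&q&ok
for n,r in dict(beak=(120,180,285,335),jar=(275,325,90,145),bot=(265,315,480,535)).items(): print(n,rect(W[m((Z>.02)&(Z<.2),r)][:,:2]))
p=W[m((Z>.07)&(Z<.1),(200,305,185,275))];a=np.radians(-11.5);s=(p[:,:2]*1000-[543,195])@[np.cos(a),np.sin(a)]
print('cap h',[(x,round(float(np.percentile(p[abs(s-x)<3,2],60))*1000,1)) for x in np.arange(-49.5,50,9)])
o=np.zeros((480,800,3),np.uint8);o[:,:400]=px[:, 120:520];c=cv2.resize(t["pixels"][195:310,185:280],(400,480),interpolation=2);o[:,400:]=c
save("end.png",o)
E
```

```text
clock: 30.9
position: [0.5838, -0.1884, 0.06]
ee_rot: [0.588, 0.392, 0.588, -0.392]
contact_force: [-0.1, 0.4, -0.5]
width: 0.0855
clock: 31.7
position: [0.5836, -0.1883, 0.2205]
ee_rot: [0.588, 0.392, 0.588, -0.392]
contact_force: [0.1, 0.5, -0.9]
width: 0.0853
bar (array([ 584.1, -190.7]), 26.1, 89.5, np.float32(112.5)) 0.09038810099576486
dock (array([ 583. , -191.6]), 62.1, 126.0, np.float32(112.7))
beak (array([763.4,   0.8]), 75.6, 79.8, np.float32(177.7))
jar (array([445.9, 437.1]), 63.8, 63.4, np.float32(24.7))
bot (array([ 432.9, -400.7]), 67.9, 61.0, np.float32(14.5))
cap h [(np.float64(-49.5), 79.3), (np.float64(-40.5), 79.4), (np.float64(-31.5), 78.8), (np.float64(-22.5), 78.7), (np.float64(-13.5), 79.3), (np.float64(-4.5), 78.6), (np.float64(4.5), 79.2), (np.float64(13.5), 79.3), (np.float64(22.5), 79.3), (np.float64(31.5), 79.4), (np.float64(40.5), 79.4), (np.float64(49.5), 79.0)]
```

View pics/end.png

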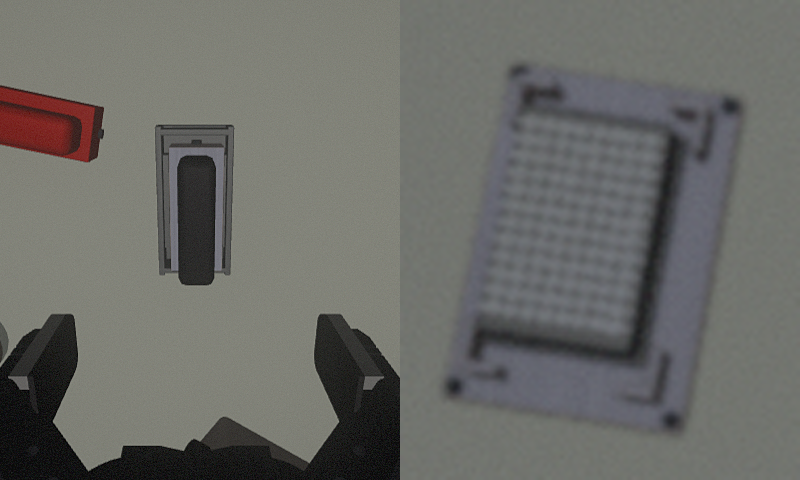

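The roller stands seated in its dock at (195,215) with its top at 90.4 mm, as before, and the gripper is clear. All twelve rows sit level at about 79 mm. The beaker, jar and bottle are where they were. Handing in.

```bash
python3 -c "
from rig import manip
manip.sign_off()"
```

```text
the job is handed in; nothing more can be done
```

I rolled all twelve rows in one unbroken pass, stood the roller back in its dock, let go and handed the job in at about 32 s. The press did not stay inside 15–20 N the whole way.

- **Rolling:** The drum went down about 8 mm outside the near end row and rolled to the far end at about 7–10 mm/s, with no lift until the last row. The arm gave sideways, so the drum moved faster for a moment as it came over each row, by up to about 6 mm in 0.2 s.
- **Press:** Most readings were 15–20 N. A few were outside: about 21–22 N near rows 2 and 3, and about 14 N near rows 3 to 6. The highest reading was about 22 N, but I only had a reading every 0.2–0.4 s, so brief peaks between them would not show.
- **Caps:** With the drum on row 12, rows 1–9 lay in one plane within about 0.3 mm. After the pass, all twelve rows read 78.6–79.4 mm (home is 78.5 mm; they read 81–83.5 mm before). The top camera is only good to about 2 mm, so row 12 rests on that level reading and on the roughly 18.6 N I held on it.
- **Dock and other items:** The roller seated at the same height at which I gripped it, and its top reads 90.4 mm, as before. The bottle, jar and beaker are within 0.5 mm of where they started. The gripper is open and clear of everything.

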